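# Press the heat-spreader plate onto its datum rail with a spacer and hold it

### The job

The aluminium heat-spreader plate in the clamping nest is being pushed off its steel datum rail by a spring plunger. Pick up the tall white spacer block, slide it upright down to the nest's bed (or just above it) in the one place where the gap between the plate and the grey stop blocks is wide enough for it, then with the spacer press the plate until it is flush against both halves of the rail. Finish while still gripping the spacer and holding the plate flush, pushing on the plate alone without the spacer resting against the stop blocks or the fingers touching the plate, and leave the other things on the bench where they are.

Things in the scene. Friction and masses are not known exactly. Their poses are not given: they have to be found in the camera images.
- nest: Fixed clamping nest: dark steel bed 170 (x) x 260 (y) x 10 mm; origin centre of underside, bed top at z=10 mm. Steel datum rail in two halves along y on the +x side (away from robot): face at x=+40 mm, |y| 32 to 110, top z=24. Between them a black housing (top z=26) with a brass plunger 4 mm proud of the rail face that pushes the plate to -x: 1.5 N when out, 2.3 N when plate flush.
- plate: Loose aluminium plate 45 (x) x 220 (y) x 10 mm, 0.24 kg, flat on the bed; origin centre of underside. Starts 4-6 mm off the rail; flush, its origin is at nest x=+17.5 mm, its near side at x=-5. Slides; pushed off-centre, one end meets the rail first and the other follows: some 5 to 12 N bring it flush. It slides out again when the push ends.
- plate_edge_left (a point): Point on the plate's far (+x) long side, 105 mm to +y of its middle, half way up its thickness. Flush: at x = +40 mm in the nest's frame.
- plate_edge_right (a point): The same at 105 mm to -y.
- stop_short: Shortest of three grey plastic stop blocks fixed side by side on the bed, facing the plate's near side; they swap places between starts (nest y=-46, 0, +46 mm). 40 (x) x 46 (y) x 14 mm high, on the bed. Origin on underside at nest x=-55 mm, axes as the nest's; front face at x=+20 mm from it. Gap to the plate 24-26 mm at start, 30 mm when flush: the only place the spacer fits.
- stop_mid: Grey stop block 57 x 46 x 14 mm, front face at x = +37 mm from its origin, otherwise as stop_short; gap 13 mm to the flush plate, about 8 mm at the start: too narrow.
- stop_long: Grey stop block 60 x 46 x 14 mm, front face at x = +40 mm from its origin, otherwise as stop_short; gap 10 mm to the flush plate, about 5 mm at the start: too narrow.
- spacer: Loose white plastic block standing on the bench to the robot's right: 16 (x) x 26 (y) x 70 mm tall, 50 g; origin centre of underside. In the gap its 16 mm thickness lies across the gap (nest x), its 26 mm width along it (nest y). Can be gripped from above across either width, near its top.
- cube_block: White plastic cube of 34 mm, a bystander that is not the spacer; origin at the centre of its underside.
- mouse: Black computer mouse 60 x 100 x 30 mm, bystander; origin under its centre.
- spool: Grey solder-wire spool, 60 mm across, 46 mm high, bystander; origin under its centre.
- flux_bottle: Small amber bottle, 32 mm across, 75 mm high, bystander; origin under its centre.
- screw_jar: Clear jar with metal cap, 48 mm across, 45 mm high, bystander; origin under its centre.
- screwdriver: Screwdriver 170 mm long lying beyond the nest, bystander; origin under its middle.
- standoff_ring: Brass ring 34 mm across, 16 mm high, bystander; origin under its centre.
Not all that is in view belongs to the job. What is shaped like the spacer but brown or green is not meant. There is more than one size of the plate; the one meant has the size given above.

How it is judged (in metres and radians):
On the way, in this order (a step that is already met when the one before it is completed fails the run):
1. the spacer is lifted off the bench in the gripper (height (world z) of spacer above 0.03 m and contact force between the fingers and spacer above 0.5 N), for 0.1 s.
2. the spacer is upright and down in the wide gap, in front of the shortest stop block (z of spacer in the frame of nest below 0.017 m and y of spacer in the frame of stop_short between -0.014 and 0.014 m and x of spacer in the frame of stop_short between 0.024 and 0.048 m and angle between spacer's own z axis and vertical below 0.15 rad), for 0.1 s.
At the end, for the whole second after the job is handed in: Spacer gripped (>1 N), upright, square to the plate (0.15 rad), within 14 mm of the shortest stop block's middle, under 7 mm above the bed, pushing the plate >0.8 N; both plate ends within 2 mm of the rail, plate flat and still; spacer off the stop blocks, fingers off the plate (<0.5 N) (all of step 2 and x of each of plate_edge_left, plate_edge_right in the frame of nest above 0.038 m and height (world z) of plate below 0.0125 m and angle between the x axis of spacer and the x axis of plate, either way round below 0.15 rad and contact force between spacer and plate above 0.8 N and contact force between the fingers and spacer above 1 N and contact force between spacer and stop_short below 0.5 N and contact force between spacer and stop_mid below 0.5 N and contact force between spacer and stop_long below 0.5 N and contact force between the fingers and plate below 0.5 N and linear speed of plate below 0.01 m/s); the arm keeps its last pose, push and grip.
It fails at once if the spacer is forced against a stop block that leaves too little room (contact force between spacer and stop_mid above 25 N or contact force between spacer and stop_long above 25 N).
It fails at once if a bystander is shifted by more than 30 mm (distance of any of cube_block, mouse, spool, flux_bottle, screw_jar, screwdriver, standoff_ring from where it was at the start of the episode above 0.03 m).
It also fails if it takes over 38 s, if anything falls off the work surface, if the arm or the gripper's body presses on something with over 40 N, if the wrist force passes 120 N, or if a joint passes its speed limit or range.

### The arm

A 6-joint arm with a two-finger parallel gripper is mounted at the origin on the work surface. World frame = base frame: x ahead of the robot, y to its left, z up, the work surface at z = 0. Lengths are in mm, angles in rad, forces in N, time in s.
With the tool pointing down it reaches from about 300 to 950 mm from the base axis. Payload 3.1 kg.
Tool frame: the origin (TCP) lies midway between the tips of the shut fingers; the grasp point (between the pads) lies 19 mm behind it; z points along the fingers, y is the line along which they close (so a half turn about z gives the same grasp; the last joint's range is limited). The gripper opens to 85 mm and grips with 20 to 120 N. Pads are 22 mm wide; open, the fingers measure 114 mm over their backs; the gripper's body (76 mm by 85 mm) begins 54 mm behind the grasp point. The pads swing forward as they close: fully open they stand 13 mm farther back than shut.
Start: joints at [-1.243, 0.308, 1.634, -0, 1.2, -0.07], TCP at [242.094, -576.214, 231.272] pointing down, gripper open.
Joint ranges: [-3.06, 3.06], [-0.79, 1.96], [0.05, 2.63], [-1.19, 4.34], [0.05, 2.64], [-2.94, 2.94]. Speed limits (rad/s): [2.79, 2.79, 3.14, 3.14, 3.14, 3.14].

### API

Orientations are given as [roll, pitch, yaw] about the fixed x, y, z axes, in that order (R = Rz(yaw) Ry(pitch) Rx(roll)).
In Python, from workcell import r, read_camera gives the robot as it stands. The module is installed in compiled form; this text tells all that it offers.
- The arm moves only by the shell command python3 -m handwheel 'ROWS' [OPENING] [FORCE]. ROWS is JSON, a list of rows, each a list of 4 numbers: the shift along the tool's x, y, z in m, then the turn about the tool's z in degrees. In form: [[dx, dy, dz, twist], ...]. A call has exactly 10 rows; each row shifts and turns the commanded pose from where the row before left it, along the tool's axes as they then stand; what a row does not reach is not made up. A row lasts 1/12 s, in which the tool goes at most 41.7 mm and 7.16 degrees, less where a joint would pass 70% of its speed; a pose out of reach is approached as far as the arm can. A call with a gripper value outside its range is refused whole. OPENING is the opening in per cent of the stroke, from 0 (shut) to 100 (fully open), set as the call begins (- or left out, the last holds). The fingers move at their own pace and stop on an object; FORCE is the grip in N (left out, the last holds). Time passes only in rows, so rows that do not move let the fingers close, or fill a call up. It gives the time, the measured TCP pose, the force, the opening and the grip force at its end, in the units of the state.
- r.state(): the state, without advancing time (a new reading comes with each control period).
- read_camera(name): name is "scene" or "top"; returns a dict with "image" (400x640x3 uint8, blue, green, red), "depth" (400x640 float32, mm along the optical axis (not along the pixel's ray), 0 where there is no reading), "K" (3x3 intrinsics, pixels), "k1" (the pictures are not rectified: a ray, as slopes to the right and down, at radius r is drawn at 1 + k1 r^2 times it, then the intrinsics apply), "camera_from_world" (4x4, takes a point from world to camera coordinates). Camera axes: x right, y up, looking along -z (the intrinsics and any distortion apply to the point x, -y, -z); pixel columns grow to the right and rows downward; lengths in mm; the calibration is good to about 2 mm. A picture is of the moment at which its call begins.
- r.close_job(): hands the job in; it is judged then, once.
The state is a dict: "t": time; "qpos": joint angles; "joint_vel": joint speeds; "tau": joint torques, N m; "position": TCP position; "tool_rot": TCP orientation; "wrist_force": force on the tool from outside, world axes, zero at the start; "moment": the same for the moment, N m; "grip_width": opening from 0.0 (shut) to 1.0 (fully open); "grasp_force": force on a finger pad.
Only numpy, scipy, OpenCV 4.12 (cv2) and the standard library are available. Lean on these libraries where they do the work, as an engineer would, in place of code of your own. Each camera call takes 0.05 s, during which the arm holds its last target. There are 200 camera calls.

## Working session

There is one attempt and no reset: what is moved stays moved. The work goes in short steps, Python scripts to look and compute and a shell command to move; the robot and the scene stay as the last step left them, time stands still between calls to the robot, and variables do not carry over. Pictures are saved under pics/ and viewed, at most 10 in all, crops included, and the job is handed in when it is done.

```bash
mkdir -p pics; cat > h.py <<'E'
import numpy as np, cv2
from workcell import r, read_camera
def ray(c,u,v):
    K=c["K"];p=np.array([(u-K[0,2])/K[0,0],(v-K[1,2])/K[1,1]]);q=p.copy()
    for _ in range(20): q=p/(1+c["k1"]*(q@q))
    return np.array([q[0],-q[1],-1.0])
def plane(c,u,v,z):
    W=np.linalg.inv(c["camera_from_world"]);o=W[:3,3];d=W[:3,:3]@ray(c,u,v)
    return o+d*(z-o[2])/d[2]
def cloud(c):
    K=c["K"];h,w=c["depth"].shape;v,u=np.mgrid[:h,:w]
    p=np.stack([(u-K[0,2])/K[0,0],(v-K[1,2])/K[1,1]],-1);q=p.copy()
    for _ in range(20): q=p/(1+c["k1"]*(q**2).sum(-1,keepdims=True))
    d=c["depth"];P=np.stack([q[...,0]*d,-q[...,1]*d,-d],-1)
    W=np.linalg.inv(c["camera_from_world"]);P=P@W[:3,:3].T+W[:3,3];P[d==0]=np.nan
    return P
E
python3 - <<'E'
from h import *
for n in("scene","top"):
    c=read_camera(n);cv2.imwrite(f"pics/{n}0.png",c["image"]);np.save(n+"0.npy",c,allow_pickle=True)
    print(n,np.linalg.inv(c["camera_from_world"])[:3].round(2),c["K"],c["k1"])
print(r.state())
E
```

```text
scene [[-5.40000e-01 -5.00000e-01  6.80000e-01  1.22818e+03]
 [ 8.40000e-01 -3.20000e-01  4.40000e-01  5.09930e+02]
 [-0.00000e+00  8.10000e-01  5.90000e-01  7.15210e+02]] [[434.5511146    0.         320.4892047 ]
 [  0.         434.5511146  206.06038595]
 [  0.           0.           1.        ]] -0.050209265695041
top [[ 1.00000e-02  9.90000e-01 -1.50000e-01  3.35490e+02]
 [-1.00000e+00  1.00000e-02 -0.00000e+00  3.11100e+01]
 [-0.00000e+00  1.50000e-01  9.90000e-01  1.16822e+03]] [[400.73515838   0.         322.20465938]
 [  0.         400.73515838 205.25358487]
 [  0.           0.           1.        ]] -0.09764690157076622
{'t': 0.1, 'qpos': array([-1.24266441e+00,  3.08926558e-01,  1.63509622e+00, -9.33632056e-06,
        1.19973575e+00, -6.96687587e-02]), 'joint_vel': array([ 0.00010902, -0.00268526, -0.00035591,  0.00097102,  0.00048555,
       -0.00073893]), 'tau': array([-3.95120187e-04, -4.16406012e+01, -2.77645469e+01, -4.94141227e-05,
        4.05851359e-03,  5.42799768e-06]), 'position': array([ 241.85909686, -575.46385602,  230.13896633]), 'tool_rot': array([-3.13943143e+00, -1.42099137e-04,  3.97803914e-01]), 'wrist_force': array([-0.40506634, -0.29946067,  0.33180448]), 'moment': array([-0.01245431, -0.04751048,  0.02288263]), 'grasp_force': 0.0, 'grip_width': 1.0007314581581725}
```

View pics/top0.png

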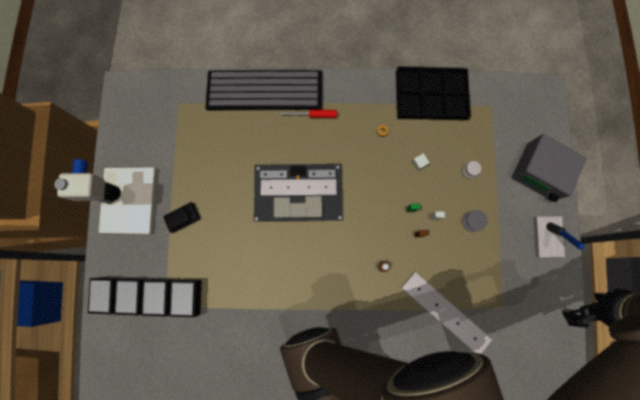

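View pics/scene0.png

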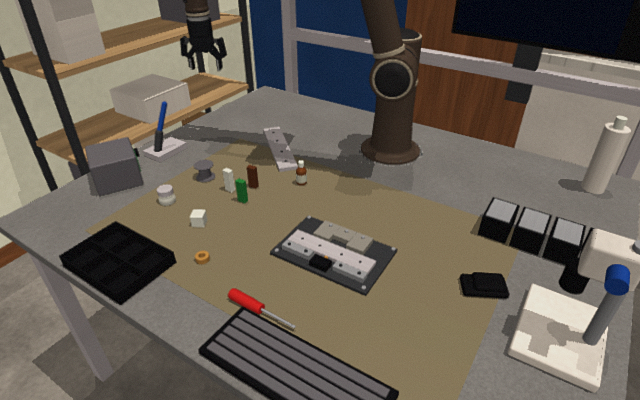

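The top view shows the nest at (298,192), with the plate at (298,187) and the grey stops at (298,207). Spacer candidates:
- (439,215): white and narrow, tall at (229,180) in the scene view. This fits the spacer.
- (421,161): white cube.
- (414,208) green and (422,233) brown: decoys.

The long plate at (447,312) lies outside the nest and is the wrong one. I'll confirm these in an enlarged crop.

```bash
python3 - <<'E'
from h import *
c=np.load("top0.npy",allow_pickle=True).item();s=np.load("scene0.npy",allow_pickle=True).item()
I=c["image"];a=cv2.resize(I[155:230,245:350],None,fx=5,fy=5,interpolation=3);b=cv2.resize(I[195:245,400:453],None,fx=5,fy=5,interpolation=3)
d=cv2.resize(s["image"][155:211,210:263],None,fx=5,fy=5,interpolation=3)
o=np.zeros((600,800,3),np.uint8);o[:375,:525]=a;o[:250,530:795]=b;o[255:535,530:795]=d;cv2.imwrite("pics/crop1.png",o)
for n,C,roi in(("top",c,(205,226,428,452)),("scene",s,(160,195,220,237))):
    P=cloud(C);y0,y1,x0,x1=roi;im=C["image"][y0:y1,x0:x1].astype(int)
    m=((im.min(-1)>110)&(im.max(-1)-im.min(-1)<45)).astype(np.uint8)
    N,L,S,_=cv2.connectedComponentsWithStats(m);k=1+np.argmax(S[1:,4]);print(n,S[k])
    v,u=np.nonzero(L==k);p=P[y0:y1,x0:x1][L==k];t=p[p[:,2]>60];print(np.nanpercentile(p,[5,50,95],axis=0).round(1));print(len(t),t.mean(0).round(1) if len(t) else'',t.min(0) if len(t) else '',t.max(0) if len(t) else '')
# nest
g=I.astype(int).max(-1);m=np.zeros(g.shape,np.uint8);m[150:235,240:355]=(g[150:235,240:355]<75)
m=cv2.morphologyEx(m,cv2.MORPH_CLOSE,np.ones((3,3)))
ct=max(cv2.findContours(m,0,2)[0],key=cv2.contourArea);R=cv2.minAreaRect(ct);B=cv2.boxPoints(R);print(R)
W=np.array([plane(c,u,v,10)[:2] for u,v in B]);print(W.round(1),W.mean(0),[np.linalg.norm(W[i]-W[i-1]).round(1) for i in range(4)])
P=cloud(c);np.set_printoptions(linewidth=250)
for u in range(277,322,2): print(u,P[160:222,u,2].round(0).astype(int))
E
```

```text
top [ 7  6 10  7 65]
[[ 4.681e+02 -3.129e+02  4.000e-01]
 [ 4.763e+02 -2.931e+02  6.950e+01]
 [ 4.943e+02 -2.804e+02  7.250e+01]]
56 [ 475.3 -292.1   69.6] [ 467.68786148 -304.7901864    62.1239288 ] [ 482.59770437 -280.01557504   74.48826986]
scene [  2   7  13  26 216]
[[ 471.  -305.6    4. ]
 [ 483.8 -285.6   39.6]
 [ 487.7 -278.8   70.3]]
53 [ 480.8 -290.    67.4] [ 470.90292307 -306.79297691   60.03584813] [ 489.46393311 -278.6040248    72.33721371]
((298.0, 192.0), (56.0, 88.0), 90.0)
[[630.5 240. ]
 [631.9 -22.1]
 [464.7 -22.1]
 [462.7 234.3]] [547.45315719 107.51772737] [np.float64(167.9), np.float64(262.1), np.float64(167.2), np.float64(256.4)]
277 [ 2  3  2  3  2 15  9  8  6 11 14 27 19 25 25 24 24 22 22 12 21 23 20 19 22 20 22 23 23 21 18 22 19 16 21 14 11 11 25 22 26 25 25 21 25 22 26 24 24 22 27 22 24 21 20 24 23 25  9 11 12 11]
279 [ 1 -1  1 -1  2 14 10  7 15  5 10 27 22 26 23 27 28 26 22 12 22 23 22 20 21 24 18 18 20 20 23 22 19 19 23 17 11 13 24 27 26 25 27 25 27 23 29 27 22 24 25 23 23 23 20 24 29 22 12 12  8 13]
281 [ 0 -1 -3  1 11 10 11 13  9  9 13 23 28 30 26 31 2
[... 8943 characters left out ...]
5                   24                   27                   25                   26                   23
                   25                   26                   10                    9                   12                   12                    0]
319 [ 0  0  1  1 17 12 11 12  6 10 21 22 23 26 26 24 26 22 14  5 19 19 21 19 19 22 20 23 21 21 17 21 23 18 20 14 26 25 22 22 25 22 25 25 23 22 27 24 25 26 23 24 28 23 22 25 28 11 11 11 11  0]
321 [ 1 -1 -3  0 16 10 12 17 10  8 26 21 21 26 24 22 24 22 15 12 21 18 21 20 19 19 19 18 23 22 23 21 22 20 21 12 24 28 22 21 24 26 27 23 24 22 25 23 27 23 25 26 23 25 27 23 22  9 10  8  7  0]<stdin>:17: RuntimeWarning: invalid value encountered in cast
```

View pics/crop1.png

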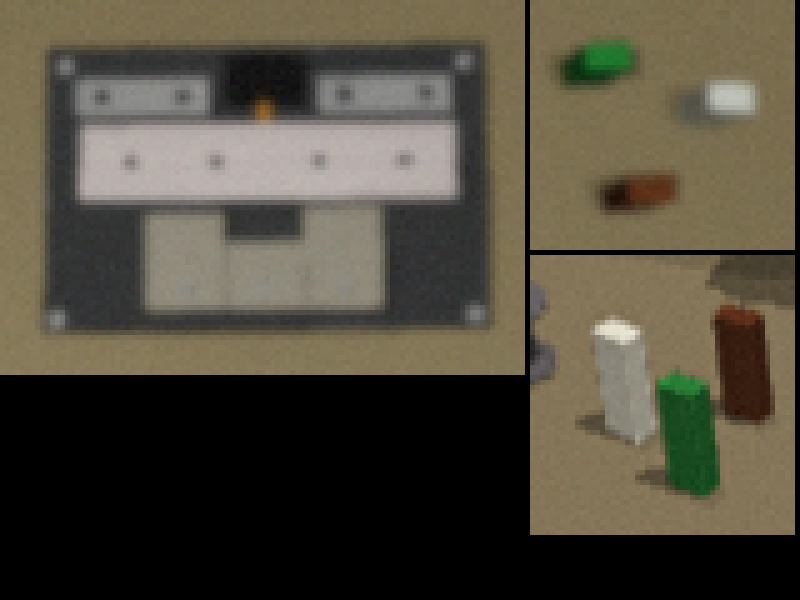

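The crop confirms three things. The tall white block at (440,215) is the spacer. In the nest, the shortest stop is the middle one, because the dark gap at crop (264,222) is the only wide one. The brown and green blocks are decoys. Next I'll compute precise numbers.

```bash
python3 - <<'E'
from h import *
c=np.load("top0.npy",allow_pickle=True).item();s=np.load("scene0.npy",allow_pickle=True).item()
f=lambda x,y:(x/5+245-.4,y/5+155-.4)
Bp={k:plane(c,*f(*k),10)[:2] for k in[(65,66),(463,60),(475,314),(57,318)]}
B=list(Bp.values());print(np.round(B,1),"c",np.mean(B,0).round(1));
for a,b in((1,0),(2,3)): d=B[b]-B[a];print("yaw",np.degrees(np.arctan2(-d[0],d[1])).round(2))
for a,b in((3,0),(2,1)): d=B[b]-B[a];print("yaw",np.degrees(np.arctan2(d[1],d[0])).round(2))
# plate ends far/near edges at z=20; stop front face z=24
for n,k,z in(("plateTL",(78,122),20),("plateTR",(459,122),20),("plateBL",(76,200),20),("plateBR",(460,201),20),("short front L",(230,240),24),("short front R",(300,240),24),("stopL",(145,212),24),("stopR",(384,208),24),("stops bl",(145,310),24),("stops br",(385,308),24),("railL",(77,116),24),("railR",(450,111),24)): print(n,plane(c,*f(*k),z)[:2].round(1))
print("spacer top cam",plane(c,439.9,214.4,70)[:2],"scene",plane(s,227.0,169.8,70)[:2])
# spacer top face orientation
for C,roi in((c,(205,226,428,452)),):
    y0,y1,x0,x1=roi;im=C["image"][y0:y1,x0:x1].min(-1);m=(im>130).astype(np.uint8)
    ct=max(cv2.findContours(m,0,1)[0],key=cv2.contourArea);print(cv2.minAreaRect(ct)); b=cv2.boxPoints(cv2.minAreaRect(ct))+[x0,y0];print(np.array([plane(c,u,v,70)[:2] for u,v in b]).round(1))
S=s["image"];q=np.array([[595,325],[612,320],[641,326],[624,340]]);print([plane(s,(u-530)/5+209.6,(v-255)/5+154.6,70)[:2].round(1) for u,v in q])
E
```

```text
[[618.9 228.8]
 [623.9  -7.9]
 [472.2 -15.1]
 [468.1 228.6]] c [545.8 108.6]
yaw 1.21
yaw 0.99
yaw 0.07
yaw 2.74
plateTL [582.7 218.3]
plateTR [584.1  -5.2]
plateBL [536.2 218. ]
plateBR [537.2  -5.9]
short front L [512.6 127.2]
short front R [512.9  86.6]
stopL [528.7 176.9]
stopR [532.   38.2]
stops bl [471.5 175.4]
stops br [473.7  37.2]
railL [585.4 218.3]
railR [5.898e+02 1.000e-01]
spacer top cam [ 475.29184781 -292.19782599] scene [ 477.67612869 -292.79435156]
((12.0, 9.0), (6.0, 8.0), 90.0)
[[ 484.8 -281.5]
 [ 484.9 -304.2]
 [ 468.1 -303.5]
 [ 467.9 -280.9]]
[array([ 479.5, -308.1]), array([ 470.1, -303.7]), array([ 466.1, -284.9]), array([ 482.9, -282.6])]
```

```bash
python3 -m handwheel '[[0,0,0,-7],[0,0,0,-7],[0,0,0,-7],[0,0,0,-7],[0,0,0,-7],[0,0,0,-7],[0,0,0,-7],[0,0,0,-7],[0,0,0,-7],[0,0,0,-4.2]]' 60 60
```

```text
t: 0.93
position: [242.0, -575.7, 230.5]
tool_rot: [-3.141, -0.001, 1.576]
wrist_force: [0.1, 0.1, -0.4]
grip_width: 0.602
grasp_force: 0.0
```

```bash
python3 -m handwheel '[[0.0283,0.0235,0,0],[0.0283,0.0235,0,0],[0.0283,0.0235,0,0],[0.0283,0.0235,0,0],[0.0283,0.0235,0,0],[0.0283,0.0235,0,0],[0.0283,0.0235,0,0],[0.0283,0.0235,0,0],[0.0283,0.0235,0,0],[0.0283,0.0235,0,0]]'
python3 -m handwheel '[[0,0,0.02,0],[0,0,0.03,0],[0,0,0.03,0],[0,0,0.02,0],[0,0,0,0],[0,0,0,0],[0,0,0,0],[0,0,0,0],[0,0,0,0],[0,0,0,0]]'
python3 - <<'E'
from h import *
o=[]
for n,(x,y) in(("top",(400,180)),("scene",(190,110))):
    c=read_camera(n);o.append(cv2.resize(c["image"][y:y+90,x:x+90],None,fx=4.4,fy=4.4,interpolation=3))
cv2.imwrite("pics/g1.png",np.hstack(o))
E
```

```text
t: 1.77
position: [477.7, -291.4, 230.8]
tool_rot: [-3.141, -0.0, 1.571]
wrist_force: [0.9, -0.5, -0.3]
grip_width: 0.6
grasp_force: 0.0
t: 2.6
position: [478.0, -294.1, 133.0]
tool_rot: [3.139, 0.002, 1.57]
wrist_force: [-0.5, -0.8, 0.1]
grip_width: 0.596
grasp_force: 0.0
```

View pics/g1.png

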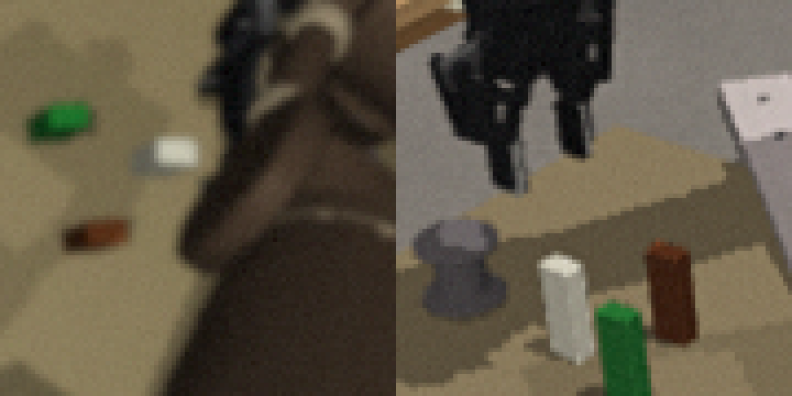

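```bash
python3 - <<'E'
from h import *
s=np.load("scene0.npy",allow_pickle=True).item()
for u,v in((217,152.5),(231,145.5),(224,149)):
  for z in(133,140): print(u,v,z,plane(s,u,v,z)[:2].round(1))
print(r.state()["position"])
E
```

```text
217 152.5 133 [ 497.2 -301.2]
217 152.5 140 [ 506.  -291.4]
231 145.5 133 [ 445.9 -296.1]
231 145.5 140 [ 455.3 -286.4]
224 149 133 [ 471.9 -298.7]
224 149 140 [ 481.  -288.9]
[ 477.61070221 -293.6984044   132.30666138]
```

The picture shows the open fingers straddling the white spacer. Scene-view tips at (217,152) and (231,145) put the gripper at about (477,-294), which agrees with the spacer estimate. I'll descend and grip.

```bash
python3 -m handwheel '[[0.001,0,0.02,0],[0,0,0.02,0],[0,0,0.02,0],[0,0,0.02,0],[0,0,0.012,0],[0,0,0.006,0],[0,0,0.002,0],[0,0,0,0],[0,0,0,0],[0,0,0,0]]'
python3 -m handwheel '[[0,0,0,0],[0,0,0,0],[0,0,0,0],[0,0,0,0],[0,0,0,0],[0,0,0,0],[0,0,0,0],[0,0,0,0],[0,0,0,0],[0,0,0,0]]' 0 60
```

```text
t: 3.53
position: [478.2, -293.0, 32.6]
tool_rot: [3.14, 0.001, 1.571]
wrist_force: [0.3, 0.2, 0.4]
grip_width: 0.599
grasp_force: 0.0
t: 4.37
position: [477.6, -292.6, 31.9]
tool_rot: [3.141, 0.001, 1.571]
wrist_force: [-0.9, 0.1, 5.2]
grip_width: 0.183
grasp_force: 59.0
```

```bash
python3 -m handwheel '[[0,0,-0.01,0],[0,0,-0.02,0],[0,0,-0.03,0],[0,0,-0.03,0],[0,0,-0.02,0],[0,0,-0.01,0],[0,0,0,0],[0,0,0,0],[0,0,0,0],[0,0,0,0]]' 0 100
python3 -m handwheel '[[0.02,0,0,0],[0.035,0.005,0,0],[0.035,0.005,0,0],[0.035,0.005,0,0],[0.035,0.005,0,0],[0.035,0.005,0,0],[0.035,0.005,0,0],[0.035,0.005,0,0],[0.035,0.005,0,0],[0.03,0.005,0,-1.1]]'
python3 -m handwheel '[[0.03,0,0,0],[0.02,0.0015,0,0],[0.015,0,0,0],[0.005,0,0,0],[0,0,0,0],[0,0,0,0],[0,0,0,0],[0,0,0,0],[0,0,0,0],[0,0,0,0]]'
python3 - <<'E'
from h import *
o=[]
for n,(x,y) in(("top",(253,140)),("scene",(270,160))):
    c=read_camera(n);np.save(n+"1.npy",c,allow_pickle=True);o.append(cv2.resize(c["image"][y:y+120,x:x+100],None,fx=4,fy=4,interpolation=3))
cv2.imwrite("pics/g2.png",np.hstack(o));print(r.state())
E
```

```text
t: 5.2
position: [475.7, -291.2, 149.0]
tool_rot: [-3.138, -0.003, 1.571]
wrist_force: [-0.2, -0.2, -0.9]
grip_width: 0.177
grasp_force: 97.4
t: 6.03
position: [520.9, 40.0, 149.6]
tool_rot: [-3.139, -0.0, 1.591]
wrist_force: [1.2, -0.1, -0.9]
grip_width: 0.178
grasp_force: 97.4
t: 6.87
position: [522.4, 107.0, 151.3]
tool_rot: [3.142, 0.0, 1.589]
wrist_force: [-0.0, -0.1, 0.2]
grip_width: 0.174
grasp_force: 97.4
{'t': 6.9667, 'qpos': array([ 1.20859687e-01,  2.26683747e-01,  1.91496666e+00, -4.22353025e-05,
        9.99722202e-01,  1.02677424e-01]), 'joint_vel': array([ 0.00571622,  0.00040946,  0.00013969,  0.00215882, -0.00056092,
       -0.00014927]), 'tau': array([-3.93605442e-02, -3.51126659e+01, -2.48103797e+01, -2.09826474e-03,
        8.60310574e-04, -4.93768803e-04]), 'position': array([522.47325318, 107.26351132, 151.38270485]), 'tool_rot': array([3.14137013e+00, 1.27978172e-05, 1.58900141e+00]), 'wrist_force': array([-0.10612782, -0.29323416, -0.92989983]), 'moment': array([-0.05191251, -0.01462647,  0.00841645]), 'grasp_force': 97.41398692131042, 'grip_width': 0.17475679695689608}
```

View pics/g2.png

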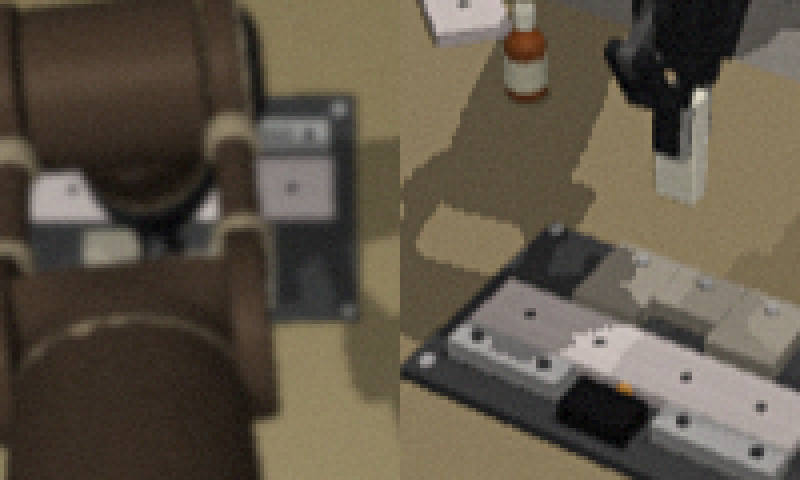

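The picture shows the spacer held upright, with its bottom corners at crop (655,193), (695,204) and (706,196), above the wide gap at crop (670,333). I'll check its position against the gap in the scene view.

```bash
python3 - <<'E'
from h import *
s=np.load("scene1.npy",allow_pickle=True).item()
f=lambda x,y:(270+(x-400)/4-.4,160+y/4-.4)
for k in((655,193),(695,204),(706,196)): print("bottom",plane(s,*f(*k),119)[:2].round(1))
for n,k,z in(("bolt",(558,231),10),("bolt",(427,360),10),("stop short/long top corner L",(648,313),24),("R",(706,333),24),("plate edge near gap",(625,323),20),("plate near R",(700,348),20),("short stop front top",(653,302),24),("housing corner",(558,392),26),("railL front corner",(450,330),24)): print(n,plane(s,*f(*k),z)[:2].round(1))
o=[cv2.resize(s["image"][190:270,320:420],None,fx=7,fy=7,interpolation=3)]
cv2.imwrite("pics/g3.png",o[0])
E
```

```text
bottom [528.9  94.1]
bottom [525.6 119.1]
bottom [515.5 120.5]
bolt [472.3 -14.1]
bolt [621.9  -9.4]
stop short/long top corner L [526.3  89.1]
R [523.4 128.6]
plate edge near gap [537.9  79.8]
plate near R [533.2 130.2]
short stop front top [515.6  86.2]
housing corner [616.8  83.4]
railL front corner [604.7  -3.9]
```

View pics/g3.png

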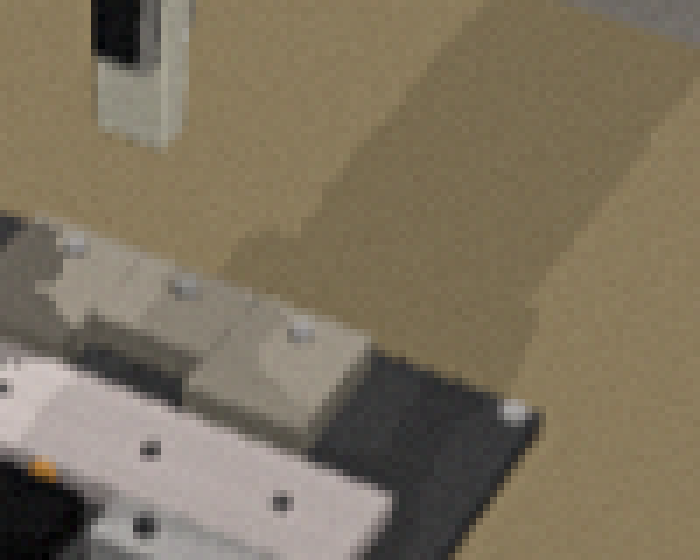

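```bash
python3 - <<'E'
from h import *
s=np.load("scene1.npy",allow_pickle=True).item()
f=lambda x,y:(320+x/7-.43,190+y/7-.43)
for n,k,z in(("spacer",(98,129),119),("spacer",(164,149),119),("spacer",(186,135),119),("short front top",(85,318),24),("short front top R",(200,354),24),("mid/long front corner near gap",(190,378),24),("plate near edge",(70,364),20),("plate near edge",(185,406),20),("plate BL corner",(396,490),20),("stop left front corner",(312,430),24),("stop left back corner",(373,345),24),("bolt",(515,412),10)): print(n,plane(s,*f(*k),z)[:2].round(1))
E
```

```text
spacer [529.1  94.8]
spacer [526.9 118.9]
spacer [516.3 121.1]
short front top [516.8  83.7]
short front top R [511.9 127.7]
mid/long front corner near gap [524.9 131.2]
plate near edge [536.9  89.9]
plate near edge [534.4 134.8]
plate BL corner [533.1 215.1]
stop left front corner [525.9 179.4]
stop left back corner [475.2 176.5]
bolt [465.5 228. ]
```

```bash
python3 -m handwheel '[[0,0.002,0.01,0],[0,0,0.02,0],[0,0,0.025,0],[0,0,0.02,0],[0,0,0.005,0],[0,0,0,0],[0,0,0,0],[0,0,0,0],[0,0,0,0],[0,0,0,0]]'
python3 -m handwheel '[[0,0,0.004,0],[0,0,0.004,0],[0,0,0.004,0],[0,0,0.003,0],[0,0,0,0],[0,0,0,0],[0,0,0,0],[0,0,0,0],[0,0,0,0],[0,0,0,0]]'
```

```text
t: 7.8
position: [525.6, 108.0, 72.7]
tool_rot: [3.139, -0.0, 1.59]
wrist_force: [-0.4, 0.1, -1.0]
grip_width: 0.176
grasp_force: 97.4
t: 8.63
position: [524.5, 107.8, 56.5]
tool_rot: [3.141, -0.0, 1.59]
wrist_force: [0.3, -0.8, -0.2]
grip_width: 0.173
grasp_force: 97.4
```

Bottom is at about 24.5 mm, roughly level with the stop tops. I'll go down gently.

```bash
python3 -m handwheel '[[0,0,0.001,0],[0,0,0.001,0],[0,0,0.001,0],[0,0,0.001,0],[0,0,0.001,0],[0,0,0.001,0],[0,0,0,0],[0,0,0,0],[0,0,0,0],[0,0,0,0]]'
python3 -m handwheel '[[0,0,0.001,0],[0,0,0.001,0],[0,0,0.001,0],[0,0,0.001,0],[0,0,0.001,0],[0,0,0,0],[0,0,0,0],[0,0,0,0],[0,0,0,0],[0,0,0,0]]'
```

```text
t: 9.47
position: [524.4, 107.8, 50.3]
tool_rot: [3.141, -0.0, 1.59]
wrist_force: [0.1, 0.4, -0.8]
grip_width: 0.174
grasp_force: 97.4
t: 10.3
position: [524.4, 107.8, 45.3]
tool_rot: [3.141, -0.0, 1.59]
wrist_force: [0.6, 0.1, -0.2]
grip_width: 0.173
grasp_force: 97.4
```

Clear of everything. Now I'll press towards +x and watch the force.

```bash
python3 -m handwheel '[[0,0.001,0,0],[0,0.001,0,0],[0,0.001,0,0],[0,0.001,0,0],[0,0.001,0,0],[0,0.001,0,0],[0,0,0,0],[0,0,0,0],[0,0,0,0],[0,0,0,0]]'
python3 -m handwheel '[[0,0.001,0,0],[0,0.001,0,0],[0,0.001,0,0],[0,0,0,0],[0,0,0,0],[0,0,0,0],[0,0,0,0],[0,0,0,0],[0,0,0,0],[0,0,0,0]]'
```

```text
t: 11.13
position: [530.2, 107.9, 45.2]
tool_rot: [-3.141, 0.0, 1.59]
wrist_force: [0.3, 0.6, -0.4]
grip_width: 0.172
grasp_force: 97.4
t: 11.97
position: [533.0, 107.9, 45.0]
tool_rot: [-3.141, 0.0, 1.59]
wrist_force: [-2.7, -0.7, -1.7]
grip_width: 0.177
grasp_force: 97.3
```

```bash
python3 -m handwheel '[[0,0.001,0,0],[0,0,0,0],[0,0.001,0,0],[0,0,0,0],[0,0,0,0],[0,0,0,0],[0,0,0,0],[0,0,0,0],[0,0,0,0],[0,0,0,0]]'
python3 -m handwheel '[[0,0.001,0,0],[0,0,0,0],[0,0,0,0],[0,0,0,0],[0,0,0,0],[0,0,0,0],[0,0,0,0],[0,0,0,0],[0,0,0,0],[0,0,0,0]]'
```

```text
t: 12.8
position: [535.4, 108.0, 45.3]
tool_rot: [3.142, 0.0, 1.59]
wrist_force: [-3.0, 0.1, -1.2]
grip_width: 0.172
grasp_force: 97.4
t: 13.63
position: [536.2, 108.0, 45.3]
tool_rot: [-3.141, 0.0, 1.59]
wrist_force: [-4.6, -0.5, 1.1]
grip_width: 0.176
grasp_force: 97.6
```

```bash
python3 -m handwheel '[[0,0.0005,0,0],[0,0,0,0],[0,0.0005,0,0],[0,0,0,0],[0,0,0,0],[0,0,0,0],[0,0,0,0],[0,0,0,0],[0,0,0,0],[0,0,0,0]]'
python3 - <<'E'
from h import *
o=[]
for n,(x,y) in(("top",(248,155)),("scene",(270,210))):
    c=read_camera(n);np.save(n+"2.npy",c,allow_pickle=True);o.append(cv2.resize(c["image"][y:y+90,x:x+130],None,fx=6,fy=6,interpolation=3)[:,:780])
cv2.imwrite("pics/g4.png",o[1]);cv2.imwrite("pics/g4t.png",o[0]);print(r.state()["wrist_force"],r.state()["position"])
E
```

```text
t: 14.47
position: [536.3, 108.0, 45.0]
tool_rot: [-3.139, 0.0, 1.59]
wrist_force: [-6.1, -0.3, 1.2]
grip_width: 0.176
grasp_force: 97.8
[-5.04986576 -0.28433626  1.88432394] [536.30174591 108.04808493  45.01277786]
```

View pics/g4.png

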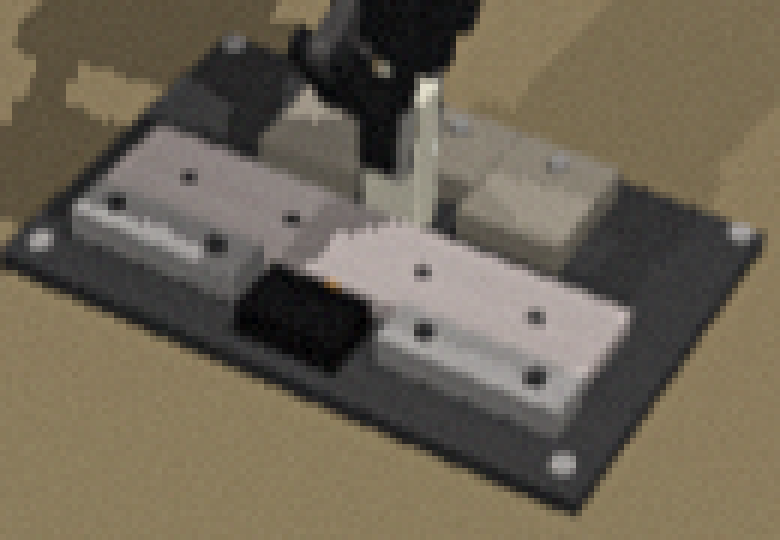

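The scene view shows the spacer upright between plate and short stop at (405,190), and the plate up against the rail, apparently flush. The force is about 5 N, so I'll press a bit more to make sure both ends seat.

```bash
python3 -m handwheel '[[0,0.001,0,0],[0,0,0,0],[0,0.001,0,0],[0,0,0,0],[0,0,0,0],[0,0,0,0],[0,0,0,0],[0,0,0,0],[0,0,0,0],[0,0,0,0]]'
python3 -m handwheel '[[0,0.001,0,0],[0,0,0,0],[0,0.001,0,0],[0,0,0,0],[0,0,0,0],[0,0,0,0],[0,0,0,0],[0,0,0,0],[0,0,0,0],[0,0,0,0]]'
```

```text
t: 15.4
position: [536.5, 108.1, 44.5]
tool_rot: [-3.135, 0.0, 1.59]
wrist_force: [-7.4, -0.2, 3.7]
grip_width: 0.177
grasp_force: 98.1
t: 16.23
position: [536.6, 108.1, 44.0]
tool_rot: [-3.131, 0.0, 1.59]
wrist_force: [-10.4, 0.2, 4.0]
grip_width: 0.176
grasp_force: 98.3
```

```bash
python3 -m handwheel '[[0,0.001,0,0],[0,0,0,0],[0,0.001,0,0],[0,0,0,0],[0,0,0,0],[0,0,0,0],[0,0,0,0],[0,0,0,0],[0,0,0,0],[0,0,0,0]]'
python3 - <<'E'
from h import *
c=read_camera("top");s=read_camera("scene");t0=np.load("top0.npy",allow_pickle=True).item()
R=lambda i,y,x,h,w:cv2.resize(i[y:y+h,x:x+w],None,fx=6,fy=6,interpolation=3)
a=R(c["image"],160,250,45,100);b=R(t0["image"],160,250,45,100);cv2.imwrite("pics/g5.png",np.vstack([a,b]))
for C in(t0,c):
    for u in(262,268,274,280,312,320,326,332): print(u,C["image"][168:184,u].mean(-1).astype(int))
    print()
print(r.state()["wrist_force"],r.state()["position"],r.state()["moment"])
E
```

```text
t: 17.07
position: [536.8, 108.1, 43.6]
tool_rot: [-3.127, 0.0, 1.59]
wrist_force: [-13.4, -0.8, 4.2]
grip_width: 0.176
grasp_force: 98.4
262 [ 52  62  92 120 132 135 134 135 133 125 101 107 138 157 170 166]
268 [ 54  61  92 123 137 139 139 139 135 126 103 106 141 167 171 176]
274 [ 54  60  95 127 139 137 140 138 138 123 100 124 155 173 176 176]
280 [ 52  67  92 126 128 108 108 113 128 117 100 121 158 174 176 176]
312 [ 54  78 105 115 116 101 108 119 124 108  92 123 158 175 174 177]
320 [ 58  84 115 134 140 139 136 134 125 105  94 120 158 173 174 176]
326 [ 59  80 116 134 138 137 136 135 123 100  99 130 160 171 170 175]
332 [ 56  83 116 132 131 128 128 135 120  97  93 128 161 168 171 174]

262 [ 68  64  58  61  63  80 100 116 120 111  76  53  44  43  44  41]
268 [57 52 52 48 43 45 50 58 66 75 83 86 78 66 57 52]
274 [61 59 57 56 56 52 51 45 49 49 44 44 38 38 31 47]
280 [60 62 56 55 52 48 48 47 47 43 43 42 36 38 31 26]
312 [ 84 101 114 115  96  68  41  43  42  44  39  39  44  43  43  37]
320 [ 56  81 107 117 108 101 106 103 106 111 120 127 131 133 135 135]
326 [ 63  93 114 128 116 103 102 103 102 107 122 130 130 131 133 120]
332 [ 66  88 105 108 102  98 100 102 106 111 126 128 130 130 133 134]

[-12.50760315  -0.75521806   5.03106826] [536.78591231 108.07921008  43.59799568] [-0.04187387  2.48727318  0.00749339]
```

View pics/g5.png

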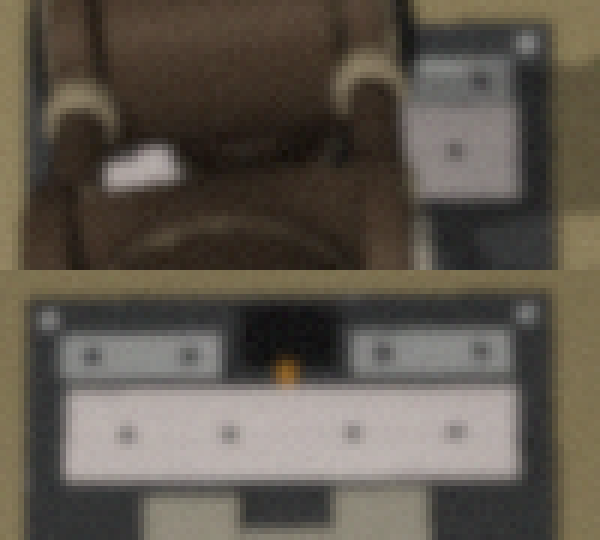

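Top view, now above and start below: at the right end (460,100) the dark seam is gone, so that end is flush. The arm hides the left end, so I'll measure both ends' near edge in the scene view against the rail line.

```bash
python3 - <<'E'
from h import *
from scipy.ndimage import map_coordinates
def proj(c,p):
    q=c["camera_from_world"]@np.append(p,1);a=np.array([q[0],-q[1]])/-q[2];a=a*(1+c["k1"]*(a@a));K=c["K"]
    return K[0,0]*a[0]+K[0,2],K[1,1]*a[1]+K[1,2]
def edge(c,y,x0,x1,z,sgn):
    xs=np.arange(x0,x1,.5);uv=np.array([proj(c,np.array([x,y,z])) for x in xs]).T
    g=np.mean([map_coordinates(c["image"].mean(-1),uv[::-1]+np.array([[0],[k]]),order=1) for k in(0,)],0)
    d=sgn*np.gradient(np.convolve(g,np.ones(7)/7,'same'))[6:-6];d[d<0.4*d.max()]=0;return (d*xs[6:-6]).sum()/d.sum()
cs={"start":np.load("scene0.npy",allow_pickle=True).item(),"now":read_camera("scene")}
for n,c in cs.items():
    print(n,"near R",[edge(c,y,515,565,20,1).round(1) for y in(7,13,19,25)],"near L",[edge(c,y,515,565,20,1).round(1) for y in(186,193,200,207)])
    print(n,"rail back R",[edge(c,y,590,625,24,-1).round(1) for y in(10,25,50,60)],"L",[edge(c,y,590,625,24,-1).round(1) for y in(150,165,180,205)])
E
```

```text
start near R [np.float64(538.9), np.float64(539.0), np.float64(538.9), np.float64(538.3)] near L [np.float64(540.2), np.float64(535.6), np.float64(536.2), np.float64(535.4)]
start rail back R [np.float64(603.3), np.float64(612.3), np.float64(611.7), np.float64(600.8)] L [np.float64(611.9), np.float64(611.1), np.float64(610.7), np.float64(603.3)]
now near R [np.float64(544.5), np.float64(544.0), np.float64(544.1), np.float64(543.4)] near L [np.float64(540.9), np.float64(539.9), np.float64(540.5), np.float64(539.8)]
now rail back R [np.float64(602.2), np.float64(614.4), np.float64(613.3), np.float64(599.6)] L [np.float64(612.3), np.float64(611.2), np.float64(610.6), np.float64(607.7)]
```

Both ends moved 4.5–5 mm, and the plate's line now runs at 1.2°, parallel to the nest's 1.1°. I'll add a small extra press to settle it, then hand in.

```bash
python3 -m handwheel '[[0,0.001,0,0],[0,0,0,0],[0,0,0,0],[0,0,0,0],[0,0,0,0],[0,0,0,0],[0,0,0,0],[0,0,0,0],[0,0,0,0],[0,0,0,0]]' && python3 -c "
from workcell import r
print(r.close_job())"
```

```text
t: 18.05
position: [536.9, 108.1, 43.4]
tool_rot: [-3.125, 0.001, 1.59]
wrist_force: [-14.5, -0.7, 5.8]
grip_width: 0.175
grasp_force: 98.6
the job is handed in; nothing more can be done
None
```

I handed the job in at about 18 s, still gripping the spacer upright in the wide gap in front of the short (middle) stop and pressing the plate against the rail with about 14 N; `close_job()` gave no verdict, and I judged the plate flush from the camera images and force readings.

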